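Set the feed wheel back one notch

ROBOT

A 6-joint arm with a two-finger parallel gripper is mounted at the origin on the work surface. World frame = base frame: x ahead of the robot, y to its left, z up, the work surface at z = 0. Lengths are in mm, angles in degrees, forces in N, time in s.
With the tool pointing down it reaches from about 350 to 850 mm from the base axis. Payload 8.1 kg.
Tool frame: the origin (TCP) lies at the very end of the fingers, on their centre line; the grasp point (between the pads) lies 19 mm behind it (r.grip_depth is the distance from the TCP to the grasp point, in mm); y points along the fingers, z is the direction in which the jaws open and shut, and the axes are right-handed (so a half turn about y gives the same grasp; the last joint's range is limited). The gripper opens to 85 mm and grips with 20 to 120 N. Pads are 22 mm wide; open, the fingers measure 114 mm over their backs; the gripper's body (76 mm by 85 mm) begins 54 mm behind the grasp point. The pads swing forward as they close: fully open they stand 13 mm farther back than shut.
Start: joints at [-77.43, 7.471, 85.268, -0, 87.261, -4.893], TCP at [180.082, -572.342, 231.292] pointing down, gripper open.
Joint ranges: [-169.43, 169.43], [-51.17, 129.36], [1.28, 143.12], [-76.62, 256.62], [0, 156.53], [-152.29, 152.29]. Speed limits (degrees/s): [136.94, 136.94, 159.86, 180, 180, 180].

INTERFACE

Orientations are given as [roll, pitch, yaw] about the fixed x, y, z axes, in that order (R = Rz(yaw) Ry(pitch) Rx(roll)).
In Python, from bench import readout, eyes, r gives the robot as it stands. The module is installed in compiled form; this text tells all that it offers.
- The arm moves only by the tool move_arm, never from a script. Its argument "motion" is text: rows parted by semicolons, each of 6 numbers parted by spaces: the shift along the world's x, y, z in cm, then the turn, a rotation vector about the world's x, y, z in degrees. A call has 1 to 10 rows; each row is the pose to reach, as a shift and turn from the pose commanded when the call began; what a row does not reach only later rows make up. A row lasts 1/12 s, in which the tool goes at most 41.7 mm and 7.16 degrees, less where a joint would pass 70% of its speed; a pose out of reach is approached as far as the arm can. A call with a gripper value outside its range is refused whole. "fingers" is the finger opening in cm, from 0 to 8.54, set as the call begins (left out, the last holds). The fingers move at their own pace and stop on an object; "squeeze" is the grip in N (left out, the last holds). Time passes only in rows, so rows that repeat a pose let the fingers close. It gives the time, the measured TCP pose, the force and the opening at its end, in the units of the state.
- readout.sense(): the state, without advancing time (a new reading comes with each control period).
- eyes.snapshot(name): name is "side" or "top"; returns a dict with "image" (420x560x3 uint8, blue, green, red), "fx", "fy", "cx", "cy" (pixels), "dist_coeffs" ([k1, k2, p1, p2, k3] as OpenCV has them; the pictures are not rectified), "world_to_cam" (4x4, takes a point from world to camera coordinates). Camera axes: x right, y down, z forward; pixel columns grow to the right and rows downward; lengths in mm; the calibration is good to about 2 mm. A picture is of the moment at which its call begins. There is no depth.
- r.hand_in(): hands the job in, once; it reports no verdict.
The state is a dict: "time": time; "joint_pos": joint angles; "qd": joint speeds; "joint_efforts": joint torques, N m; "tool_pos": TCP position; "tcp_rot": TCP orientation; "ft_force": force on the tool from outside, world axes, zero at the start; "wrist_torque": the same for the moment, N m; "finger_gap": finger opening in mm.
Only numpy, scipy, OpenCV 4.12 (cv2) and the standard library are available. Lean on these libraries where they do the work, as an engineer would, in place of code of your own. Each camera call takes 0.05 s, during which the arm holds its last target. There are 200 camera calls.

TASK

The small parts feeder has run one notch too far. With a fingertip tip the pawl's red ball lever over so that the pawl lifts out of the ratchet and stays lifted by itself, push the feed wheel backward by exactly one notch (top of the wheel towards the pawl's side), then tip the ball lever back so that the pawl drops fully into the new notch. Pick nothing up, and leave the nozzle, the bushing and the oil bottle standing where they are.

Things in the scene. Friction and masses are not known exactly. Their poses are not given: they have to be found in the camera images.
- stand: Fixed feeder stand, aluminium base plate 170 x 250 x 12 mm (x by y) on the table; origin at the centre of its underside. Its x axis is the direction of the wheel's shaft, pointing from the grey bearing pillar (60 mm wide, 172 mm high, at x = -60) to the ratchet (x = +45); its y axis points from the wheel towards the pawl's pivot; z up. A grey post 26 x 14 mm at x = +71, y = +85 carries the pivot and ends 8 mm above it. All positions below in mm, in this frame
- wheel_axis (a point): Centre of the feed wheel: on the shaft, in the plane of the pegs (x = -15, y = 0, z = 140). White disc of radius 70, 22 thick, with 8 radial pegs 45 degrees apart, 10 mm thick, round-ended, reaching out to radius 110. At joint wheel = 0 two pegs stand 22.5 degrees either side of straight up. On the same shaft, in the plane x = +45, sits a dark steel ratchet of 8 saw teeth, outer radius 42, 16 thick
- blue_peg (a point): Tip (radius 110) of the one blue peg, the others are steel. At joint wheel = 0 it is the peg 22.5 degrees from straight up on the side away from the pawl; pushing it at the top along the stand's +y turns the wheel backward
- wheel (a joint): Angle of the feed wheel, rad. 0: as found (within 0.04). Grows as the wheel turns backward, that is as the top of the wheel moves along the stand's +y. One notch is 0.785 rad (45 degrees). The wheel has a friction of about 0.08 N m and stays where it is left; with the pawl in, it has about 0.15 rad of backward play and then is blocked
- pawl_pivot (a point): Pivot of the orange pawl: axis along the stand's x at x = +45, y = +85, z = 170. From it the arm (65 mm long, 12 wide) lies level along -y with its nose in the ratchet, and a steel rod 8 mm thick carries the red ball; when the pawl is engaged the rod stands 20 degrees from upright, leaning towards the wheel
- pawl_ball (a point): Centre of the red ball, 20 mm diameter, at the end of the pawl's rod, 90 mm from the pivot. Engaged, it is 31 mm to the wheel's side (-y) of the pivot and 85 mm above it; fully lifted, 47 mm to the other side (+y) and 77 mm above. As the pawl lifts, its arm comes up behind the rod: the arm's end passes up to 57 mm above the pivot, so a finger that pushes the ball with its tip higher than that stays free of the arm; a lower one should leave straight up
- pawl (a joint): Angle of the pawl, rad. 0: nose at the bottom of a notch. Grows as the nose lifts, the ball moving along the stand's +y over the pivot; 0.9 is the stop. Pushed by about 1 N at the ball. The ball is heavy: beyond about 0.45 to 0.6 rad the pawl falls on over to the stop and stays there, below that it falls back into the ratchet. With its nose on a tooth's tip it reads 0.15 or more
- nozzle_mid (a point): Loose stepped steel nozzle standing on the table, 56 high, foot 32 diameter; point half-way up. Leave alone
- bushing_mid (a point): Loose brass bushing standing on the table, 30 high, 36 diameter; point half-way up. Leave alone
- oil_mid (a point): Loose small white bottle with blue cap, 75 high, 34 diameter; point half-way up. Leave alone

How it is judged (in metres and radians):
On the way, in this order (a step that is already met when the one before it is completed fails the run):
1. the pawl is lifted over and stays up, the wheel still in its old notch (value of joint pawl above 0.75 rad and value of joint wheel between -0.25 and 0.25 rad and contact force between the fingers and pawl below 0.1 N), for 0.2 s.
2. the wheel is one notch back (0.785 rad, -0.17 / +0.13) with the pawl still up (value of joint pawl above 0.75 rad and value of joint wheel between 0.615 and 0.915 rad), for 0.2 s.
At the end, for the whole second after the job is handed in: The wheel rests one notch further back than it was (joint wheel 0.615 to 0.915 rad), the pawl is down in the new notch (joint pawl under 0.07 rad), and nozzle, bushing and oil bottle are within 15 mm of where they stood (value of joint wheel between 0.615 and 0.915 rad and velocity of joint wheel between -0.05 and 0.05 rad/s and value of joint pawl below 0.07 rad and distance of each of nozzle_mid, bushing_mid, oil_mid from where it was at the start of the episode below 0.015 m); the robot touches nothing.
It fails at once if the nozzle, the bushing or the oil bottle was moved, knocked over or picked up (more than 15 mm) (distance of any of nozzle_mid, bushing_mid, oil_mid from where it was at the start of the episode above 0.015 m).
It also fails if it takes over 51 s, if anything falls off the work surface, if the arm or the gripper's body presses on something with over 40 N, if the wrist force passes 120 N, or if a joint passes its speed limit or range.

## Working session

There is one attempt and no reset: what is moved stays moved. The work goes in short steps, Python scripts to look and compute and a tool call to move; the robot and the scene stay as the last step left them, time stands still between calls to the robot, and variables do not carry over. Pictures are saved under pics/ and viewed, about 8 in all and at most 12, crops included, and the job is handed in when it is done.

Besides the shell and the picture viewer there is one more tool, called after ">>>" by a JSON object that holds its "name" and its "arguments", one argument or row to a line. move_arm: Moves the arm, as the interface text tells. Its arguments: {"type":"object","properties":{"motion":{"type":"string"},"fingers":{"type":"number"},"squeeze":{"type":"number"}},"required":["motion"]}

```bash
mkdir -p pics && python3 - <<'E'
from bench import readout, eyes, r
import cv2,numpy as np
print(readout.sense())
for n in("side","top"):
    s=eyes.snapshot(n); cv2.imwrite(f"pics/{n}0.png",s["image"]); np.save(f"pics/{n}0.npy",s,allow_pickle=True)
    print(n,s["fx"],s["cx"],s["cy"],s["dist_coeffs"],np.round(s["world_to_cam"],3).tolist())
E
```

```text
{'time': 0.0, 'joint_pos': array([-7.74288715e+01,  7.51615379e+00,  8.53312019e+01, -1.05078330e-03,
        8.72606041e+01, -4.89057377e+00]), 'qd': array([ 0.01719972,  0.04498117, -0.01153294, -0.01512185,  0.05904937,
       -0.0722669 ]), 'joint_efforts': array([-2.19921778e-03, -5.69396710e+01, -5.00559318e+01, -5.73685120e-04,
        1.42698051e-02, -1.89511417e-05]), 'tool_pos': array([ 179.95832046, -571.78936868,  230.21509925]), 'tcp_rot': array([-9.01076562e+01,  8.15822445e-03, -1.62538254e+02]), 'ft_force': array([-0.42637529, -0.35478843,  0.10389814]), 'wrist_torque': array([0.00420366, 0.00091532, 0.02683713]), 'finger_gap': 85.44507116156795}
side 416.15468880671455 277.9554884236093 207.95239194005717 [-0.0075086  0.         0.         0.         0.       ] [[-0.82, -0.572, 0.014, 402.931], [-0.344, 0.473, -0.811, 319.713], [0.458, -0.67, -0.584, 595.537], [0.0, 0.0, 0.0, 1.0]]
top 396.2479722576062 280.8953812971145 209.72511152714853 [-0.09800709  0.          0.          0.          0.        ] [[0.007, -0.999, -0.044, 0.119], [-0.99, -0.0, -0.143, 543.98], [0.143, 0.044, -0.989, 743.56], [0.0, 0.0, 0.0, 1.0]]
```

View pics/side0.png

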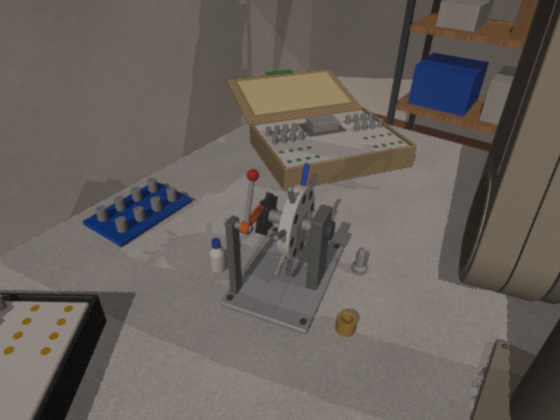

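View pics/top0.png

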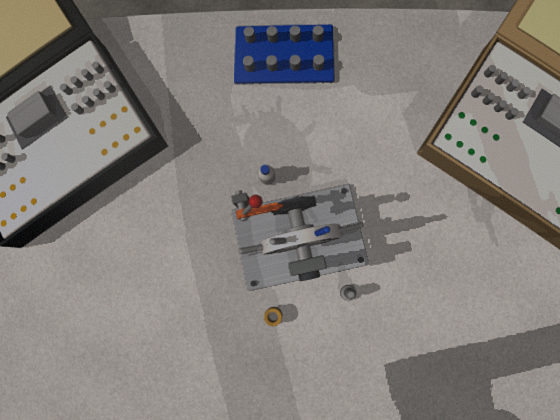

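Side view: red ball at about (253,175), blue peg tip at (305,167), and the pawl post is towards the camera. Top view: ball (256,201), blue peg (322,231), plate corners near (345,187), (368,262), (247,290) and (234,208). The stand's y points left in this view (+y world) and its x points up.

```bash
cat > h.py <<'E'
import cv2,numpy as np
from bench import readout,eyes,r
def mask(im,c):
    h=cv2.cvtColor(im,cv2.COLOR_BGR2HSV); H,S,V=cv2.split(h)
    m={'red':((H<4)|(H>174))&(S>150)&(V>60),'blue':(H>108)&(H<128)&(S>130)&(V>40)}[c]
    return m.astype(np.uint8)
def blobs(im,c,box,mn=15):
    m=mask(im,c); z=np.zeros_like(m); x0,y0,x1,y1=box; z[y0:y1,x0:x1]=m[y0:y1,x0:x1]
    n,l,st,ce=cv2.connectedComponentsWithStats(z)
    return [(ce[i],st[i],np.argwhere(l==i)[:,::-1]) for i in range(1,n) if st[i,4]>=mn]
def ray(s,p):
    K=np.array([[s["fx"],0,s["cx"]],[0,s["fy"],s["cy"]],[0,0,1]])
    u=cv2.undistortPoints(np.array([[p]],float),K,np.array(s["dist_coeffs"])).ravel()
    T=np.array(s["world_to_cam"]);R=T[:3,:3]
    d=R.T@np.r_[u,1]; return -R.T@T[:3,3], d/np.linalg.norm(d)
def onz(s,p,z):
    c,d=ray(s,p); return c+d*(z-c[2])/d[2]
def tri(a,pa,b,pb):
    c1,d1=ray(a,pa);c2,d2=ray(b,pb)
    t=np.linalg.lstsq(np.c_[d1,-d2],c2-c1,rcond=None)[0]
    p,q=c1+t[0]*d1,c2+t[1]*d2
    return (p+q)/2,np.linalg.norm(p-q)
def proj(s,P):
    T=np.array(s["world_to_cam"]);K=np.array([[s["fx"],0,s["cx"]],[0,s["fy"],s["cy"]],[0,0,1]])
    return cv2.projectPoints(np.array(P,float).reshape(-1,3),cv2.Rodrigues(T[:3,:3])[0],T[:3,3],K,np.array(s["dist_coeffs"]))[0].reshape(-1,2)
E
python3 - <<'E'
from h import *
a=np.load("pics/side0.npy",allow_pickle=True).item();b=np.load("pics/top0.npy",allow_pickle=True).item()
np.set_printoptions(precision=1,suppress=True)
A=a["image"];B=b["image"]
ra=blobs(A,'red',(230,150,280,200));rb=blobs(B,'red',(235,180,280,220))
ba=blobs(A,'blue',(290,150,330,200));bb=blobs(B,'blue',(305,215,345,245))
for n,l in(('ra',ra),('rb',rb),('ba',ba),('bb',bb)):print(n,[(x[0],x[1]) for x in l])
print('ball',tri(a,ra[0][0],b,rb[0][0]))
print('pegmid',tri(a,ba[0][0],b,bb[0][0]))
for p in [(345,187),(368,262),(247,290),(234,208)]: print(onz(b,p,12))
for p in [(344,191),(361,260),(254,283)]: print('bolt',onz(b,p,12))
v=np.hstack([cv2.resize(A[140:330,200:390],None,fx=2.1,fy=2.1,interpolation=2),cv2.resize(B[160:350,210:400],None,fx=2.1,fy=2.1,interpolation=2)])
cv2.imwrite("pics/c1.png",v);print(v.shape)
E
```

```text
ra [(array([252.2, 174.6]), array([247, 170,  11,  10,  87], dtype=int32))]
rb [(array([254.5, 201.1]), array([249, 196,  12,  12, 111], dtype=int32))]
ba [(array([304.6, 174.1]), array([301, 164,   8,  21,  86], dtype=int32))]
bb [(array([322. , 230.9]), array([315, 227,  15,   9,  79], dtype=int32))]
ball (array([525.1,  30.3, 255. ]), np.float64(0.1470310477946312))
pegmid (array([485.5, -67.9, 222.2]), np.float64(0.04083113945599895))
[ 595.1 -128.2   12. ]
[ 442.3 -171.9   12. ]
[385.4  70.1  12. ]
[551.5 100.   12. ]
bolt [ 586.8 -126.    12. ]
bolt [ 446.3 -157.9   12. ]
bolt [399.5  56.2  12. ]
(399, 798, 3)
```

View pics/c1.png

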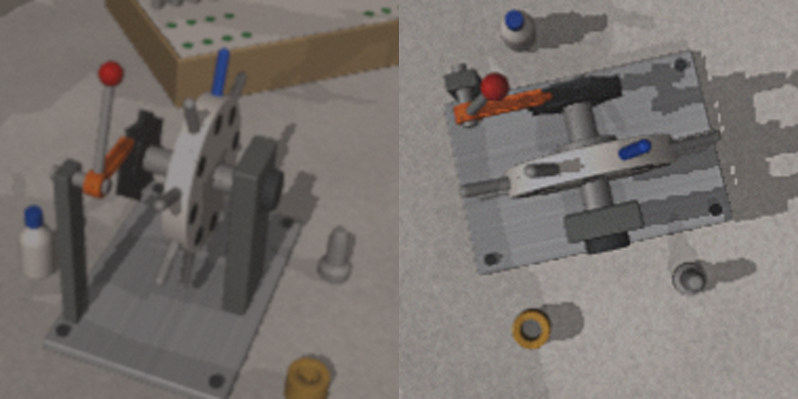

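Ball is at (525,30,255). Blue peg, ball and bolts agree on a stand yaw of about 12.3° and an origin of about (492.7,-31.8). Next: close the fingers and travel high to the wheel's side of the ball.

>>> {"name": "move_arm", "arguments": {
  "motion": "2 3 2 0 0 -1; 5 8 4 0 0 -2; 8.5 13.5 6 0 0 -3; 12 19 8 0 0 -4; 15 24 9 0 0 -5; 18 29 9 0 0 -5.2; 21 34 9 0 0 -5.2; 24 38.5 9 0 0 -5.2; 27 43 9 0 0 -5.2; 29.5 47 9 0 0 -5.2",
  "fingers": 0,
  "squeeze": 20
}}

```text
time: 0.93
tool_pos: [394.2, -228.8, 316.0]
tcp_rot: [-90.0, 0.0, -167.8]
ft_force: [1.6, 0.4, -0.8]
finger_gap: -0.1
```

>>> {"name": "move_arm", "arguments": {
  "motion": "0 0 0 0 0 0; 0 0 0 0 0 0; 0 0 0 0 0 0; 0 0 0 0 0 0"
}}

```text
time: 1.27
tool_pos: [393.1, -231.5, 315.5]
tcp_rot: [-90.0, -0.0, -167.8]
ft_force: [0.0, -0.3, -0.4]
finger_gap: -0.0
```

>>> {"name": "move_arm", "arguments": {
  "motion": "2 3.2 0 0 0 0; 4 6.4 0 0 0 0; 6 9.6 0 0 0 0; 8 12.8 0 0 0 0; 10 16 0 0 0 0; 12 19.1 0 0 0 0; 13.3 21.2 0 0 0 0; 14 22.4 0 0 0 0; 14 22.4 0 0 0 0; 14 22.4 0 0 0 0"
}}

```text
time: 2.1
tool_pos: [533.6, -7.9, 315.4]
tcp_rot: [-90.0, -0.1, -167.8]
ft_force: [1.1, -0.6, 0.4]
finger_gap: -0.2
```

```bash
cat > st.py <<'E'
from h import *
import sys
np.set_printoptions(precision=1,suppress=True)
O=np.array([492.7,-31.8]);t=np.radians(12.3);R=np.array([[np.cos(t),-np.sin(t)],[np.sin(t),np.cos(t)]])
def S(p): return np.r_[R.T@(np.array(p)[:2]-O),p[2]]
s=readout.sense();print('t',s['time'],'tcp world',s['tool_pos'],'stand',S(s['tool_pos']),'F',s['ft_force'])
a=eyes.snapshot("side");b=eyes.snapshot("top")
def best(l): return max(l,key=lambda x:x[1][4])
for n,c,ba,bb in(('ball','red',(200,140,290,210),(190,160,290,240)),('peg','blue',(225,150,340,230),(240,190,350,250))):
    u=blobs(a["image"],c,ba,8);v=blobs(b["image"],c,bb,8)
    print(n,[(x[0],x[1][4]) for x in u],[(x[0],x[1][4]) for x in v])
    if u and v:
        p,g=tri(a,best(u)[0],b,best(v)[0]);q=S(p);print('  stand',q,'gap',g)
        print('  angle', np.arctan2(q[1]-85,q[2]-170)+np.radians(20) if n=='ball' else np.arctan2(q[1],q[2]-140)+np.radians(22.5))
if len(sys.argv)>1:
    v=np.hstack([cv2.resize(a["image"][100:330,170:390],None,fx=1.8,fy=1.8,interpolation=2),cv2.resize(b["image"][120:350,180:400],None,fx=1.8,fy=1.8,interpolation=2)])
    cv2.imwrite(sys.argv[1],v)
E
python3 st.py pics/c2.png
```

```text
t 2.1 tcp world [533.6  -7.9 315.4] stand [ 45.   14.6 315.4] F [ 1.1 -0.6  0.4]
ball [(array([252.3, 174.5]), np.int32(89))] [(array([255. , 201.1]), np.int32(131))]
  stand [ 44.9  53.2 254.7] gap 0.03267721852593324
  angle -0.010700116560987294
peg [(array([304.6, 174. ]), np.int32(88))] [(array([320.3, 231.4]), np.int32(59))]
  stand [-15.3 -30.9 224. ] gap 0.6507832344066329
  angle 0.039696718307142
```

View pics/c2.png

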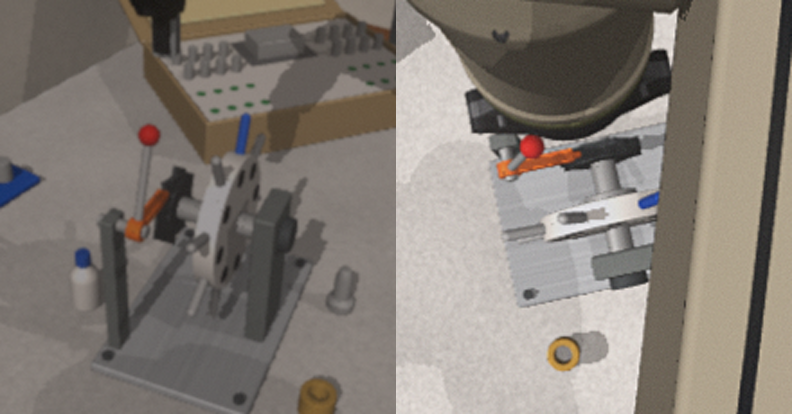

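Left (side): ball untouched at (149,135) in the crop, fingertip above it at (165,40). Right (top): the gripper stands over the ratchet on the wheel's side of the ball. Lower to z≈240, then push slowly along stand +y, which is (-0.213, 0.977) in the world.

>>> {"name": "move_arm", "arguments": {
  "motion": "0 0 -3 0 0 0; 0 0 -6 0 0 0; 0 0 -7.4 0 0 0; 0 0 -7.4 0 0 0; 0 0 -7.4 0 0 0"
}}

```text
time: 2.62
tool_pos: [532.9, -8.0, 241.6]
tcp_rot: [-90.0, -0.1, -167.8]
ft_force: [0.5, -0.0, 0.5]
finger_gap: -0.0
```

```bash
python3 st.py pics/c3.png
```

```text
t 2.6167 tcp world [532.9  -8.  241.6] stand [ 44.3  14.7 241.6] F [ 0.5 -0.   0.5]
ball [(array([252.4, 174.6]), np.int32(91))] [(array([255.2, 205.4]), np.int32(34))]
  stand [ 41.1  54.8 255.8] gap 5.354815273693398
  angle 0.010803575160944379
peg [(array([304.6, 174.1]), np.int32(90))] [(array([316.8, 232.7]), np.int32(20))]
  stand [-16.7 -25.3 227.5] gap 1.422037811605307
  angle 0.11145551037270102
```

View pics/c3.png

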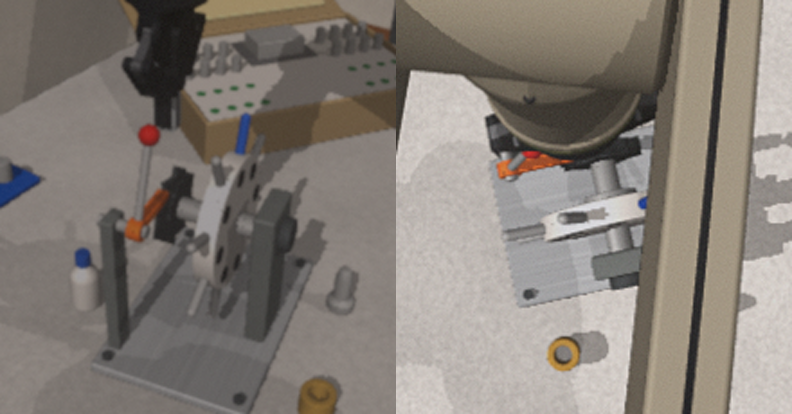

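The fingertip is just behind the ball on the wheel's side. Push about 65 mm.

>>> {"name": "move_arm", "arguments": {
  "motion": "-0.15 0.7 0 0 0 0; -0.3 1.4 0 0 0 0; -0.45 2.05 0 0 0 0; -0.6 2.75 0 0 0 0; -0.75 3.4 0 0 0 0; -0.9 4.1 0 0 0 0; -1.05 4.8 0 0 0 0; -1.2 5.45 0 0 0 0; -1.3 5.95 0 0 0 0; -1.4 6.35 0 0 0 0"
}}

```text
time: 3.55
tool_pos: [519.5, 57.6, 241.8]
tcp_rot: [-90.0, -0.0, -167.7]
ft_force: [-0.7, 1.7, 0.1]
finger_gap: 0.1
```

```bash
python3 st.py
```

```text
t 3.55 tcp world [519.5  57.6 241.8] stand [ 45.2  81.6 241.8] F [-0.7  1.7  0.1]
ball [(array([237.8, 189.2]), np.int32(115))] []
peg [(array([304.7, 173.9]), np.int32(90))] [(array([322. , 230.9]), np.int32(80))]
  stand [-14.8 -33.6 222.6] gap 0.19835062071782858
  angle 0.006121532677415109
```

```bash
cat >> st.py <<'E'
W=lambda q: np.r_[R@np.array(q[:2],float)+O,q[2]]
def plane(s,px,xs):
    c,d=ray(s,px); n=np.r_[R[:,0],0]; return S(c+d*((np.r_[O,0]-c)@n+xs)/(d@n))
u=blobs(a["image"],'red',(200,140,290,210),8)
if u: q=plane(a,best(u)[0],45);print('ball side-only',q,'pawl',np.arctan2(q[1]-85,q[2]-170)+np.radians(20))
u=blobs(a["image"],'blue',(225,150,340,230),8)
if u: q=plane(a,best(u)[0],-15);print('peg side-only',q,'wheel',np.arctan2(q[1],q[2]-140)+np.radians(22.5))
E
python3 st.py
```

```text
t 3.65 tcp world [519.5  57.5 241.8] stand [ 45.2  81.5 241.8] F [-0.3 -0.9  0.1]
ball [(array([236.4, 191.7]), np.int32(113))] []
peg [(array([304.6, 174.1]), np.int32(91))] [(array([322. , 230.9]), np.int32(80))]
  stand [-14.7 -33.6 222.3] gap 0.15152192817481683
  angle 0.0049420715976601914
ball side-only [ 45.  108.6 255.3] pawl 0.6194070991784688
peg side-only [-15.  -33.  222.7] wheel 0.012839699428746243
```

>>> {"name": "move_arm", "arguments": {
  "motion": "0 0 0 0 0 0; 0 0 0 0 0 0; 0 0 0 0 0 0; 0 0 0 0 0 0; 0 0 0 0 0 0"
}}

```text
time: 4.17
tool_pos: [519.8, 56.7, 241.9]
tcp_rot: [-90.0, -0.0, -167.8]
ft_force: [-0.4, 0.7, 0.5]
finger_gap: -0.0
```

```bash
python3 st.py
```

```text
t 4.1667 tcp world [519.8  56.7 241.9] stand [ 45.3  80.7 241.9] F [-0.4  0.7  0.5]
ball [(array([229.8, 204.2]), np.int32(109))] []
peg [(array([304.6, 174.1]), np.int32(90))] [(array([322. , 230.9]), np.int32(80))]
  stand [-14.7 -33.6 222.3] gap 0.10771044979995256
  angle 0.004848603657898243
ball side-only [ 45.  130.6 246.5] pawl 0.8866930828424233
peg side-only [-15.  -32.9 222.8] wheel 0.014615106931375021
```

The pawl is at the stop (0.887) with the finger 25 mm clear of it, and the wheel is unchanged at about 0.01. Now straight up and over to behind the blue peg.

>>> {"name": "move_arm", "arguments": {
  "motion": "0 0 3.5 0 0 0; 0 0 7 0 0 0; -0.5 -3.4 7 0 0 0; -1 -7 7 0 0 0; -1.6 -10.6 7 0 0 0; -2.1 -14.2 7 0 0 0; -2.5 -17 7 0 0 0; -2.5 -17 7 0 0 0; -2.5 -17 7 0 0 0"
}}

```text
time: 5.02
tool_pos: [494.4, -114.5, 311.9]
tcp_rot: [-90.0, -0.0, -167.9]
ft_force: [0.9, -0.4, -0.6]
finger_gap: -0.4
```

>>> {"name": "move_arm", "arguments": {
  "motion": "0 0 -3.5 0 0 0; 0 0 -6.5 0 0 0; 0 0 -8.5 0 0 0; 0 0 -8.5 0 0 0; 0 0 -8.5 0 0 0"
}}

```text
time: 5.43
tool_pos: [494.2, -111.8, 226.1]
tcp_rot: [-90.1, -0.1, -167.7]
ft_force: [0.4, -0.6, 0.3]
finger_gap: -0.2
```

```bash
python3 st.py pics/c4.png
```

```text
t 5.4333 tcp world [ 494.2 -111.8  226.1] stand [-15.6 -78.5 226.1] F [ 0.4 -0.6  0.3]
ball [(array([229.8, 204.2]), np.int32(107))] [(array([203.2, 213.8]), np.int32(103))]
  stand [ 44.2 131.7 247.4] gap 0.2666276526464034
  angle 0.8921341054451972
peg [(array([304.6, 174.1]), np.int32(89))] []
ball side-only [ 45.  130.6 246.5] pawl 0.8866969823902946
peg side-only [-15.  -32.7 222.7] wheel 0.01638226204768356
```

View pics/c4.png

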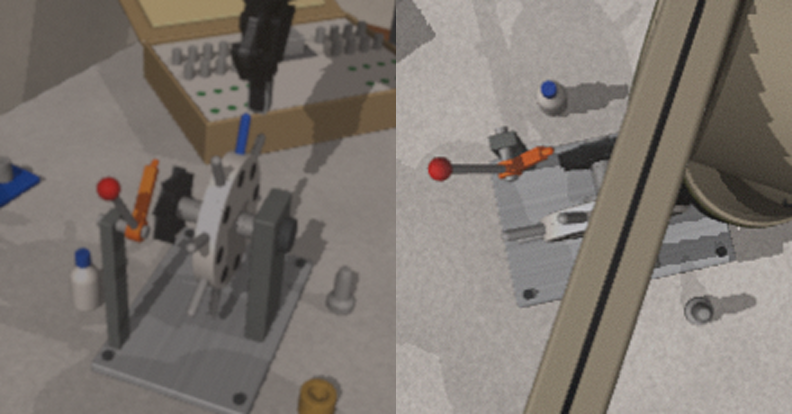

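The pawl is up (ball (108,188) in the side crop, arm out of the ratchet), and the fingertip is behind the blue peg at (260,100). Push about 75 mm first, then measure.

>>> {"name": "move_arm", "arguments": {
  "motion": "-0.15 0.7 0 0 0 0; -0.3 1.4 0 0 0 0; -0.45 2.15 0 0 0 0; -0.65 2.95 0 0 0 0; -0.8 3.7 0 0 0 0; -1 4.5 0 0 0 0; -1.15 5.3 0 0 0 0; -1.3 6.05 0 0 0 0; -1.45 6.75 0 0 0 0; -1.6 7.3 0 0 0 0"
}}

```text
time: 6.37
tool_pos: [478.4, -39.2, 226.7]
tcp_rot: [-90.0, -0.0, -167.7]
ft_force: [0.6, -1.8, -1.1]
finger_gap: 0.1
```

>>> {"name": "move_arm", "arguments": {
  "motion": "0 0 0 0 0 0; 0 0 0 0 0 0"
}}

```text
time: 6.53
tool_pos: [478.6, -39.8, 226.7]
tcp_rot: [-90.0, -0.0, -167.7]
ft_force: [-0.2, -0.1, -0.1]
finger_gap: 0.2
```

```bash
python3 st.py
```

```text
t 6.5333 tcp world [478.6 -39.8 226.7] stand [-15.5  -4.8 226.7] F [-0.2 -0.1 -0.1]
ball [(array([229.8, 204.2]), np.int32(106))] []
peg [(array([295.6, 184.3]), np.int32(78))] []
ball side-only [ 45.  130.5 246.3] pawl 0.8866450347116228
peg side-only [-15.   12.7 228. ] wheel 0.5362543626130579
```

>>> {"name": "move_arm", "arguments": {
  "motion": "-0.1 0.5 0 0 0 0; -0.2 0.95 0 0 0 0; -0.3 1.35 0 0 0 0; -0.37 1.7 0 0 0 0; -0.42 1.9 0 0 0 0; -0.42 1.9 0 0 0 0; -0.42 1.9 0 0 0 0"
}}

```text
time: 7.22
tool_pos: [474.5, -20.9, 226.9]
tcp_rot: [-90.0, 0.0, -167.7]
ft_force: [0.4, 0.0, 1.0]
finger_gap: -0.1
```

```bash
python3 st.py
```

```text
t 7.2167 tcp world [474.5 -20.9 226.9] stand [-15.5  14.5 226.9] F [0.4 0.  1. ]
ball [(array([229.8, 204.2]), np.int32(105))] []
peg [(array([292.2, 190.2]), np.int32(69))] []
ball side-only [ 45.  130.6 246.5] pawl 0.8868107124682434
peg side-only [-15.   28.3 225.6] wheel 0.7123454512798213
```

>>> {"name": "move_arm", "arguments": {
  "motion": "-0.05 0.2 0 0 0 0; -0.08 0.35 0 0 0 0; -0.08 0.35 0 0 0 0; 0.1 -0.5 0 0 0 0; 0.2 -1 0 0 0 0; 0.2 -1 3 0 0 0; 0.2 -1 6.5 0 0 0; 0.2 -1 9 0 0 0; 0.2 -1 9 0 0 0"
}}

```text
time: 8.07
tool_pos: [478.8, -32.3, 323.5]
tcp_rot: [-89.8, 0.5, -167.8]
ft_force: [1.0, -0.5, 0.8]
finger_gap: -0.1
```

```bash
python3 st.py pics/c5.png
```

```text
t 8.0667 tcp world [478.8 -32.3 323.5] stand [-13.7   2.5 323.5] F [ 1.  -0.5  0.8]
ball [(array([229.8, 204.2]), np.int32(108))] []
peg [(array([291.6, 192.2]), np.int32(56))] []
ball side-only [ 45.  130.5 246.3] pawl 0.8862679469129535
peg side-only [-15.   30.8 223.2] wheel 0.7471508345578195
```

View pics/c5.png

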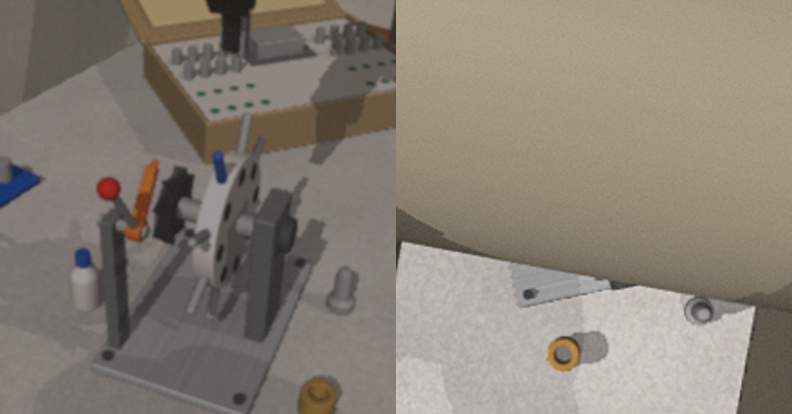

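The wheel now has the blue peg where the next one was, with the following steel peg at the old blue position (247,117). So it has turned about one notch (0.75–0.79), and the pawl is still up. Go over the ball to its far side.

>>> {"name": "move_arm", "arguments": {
  "motion": "0.2 3.5 0 0 0 0; 0.5 7.2 0 0 0 0; 0.9 10.9 0 0 0 0; 1.5 14.5 0 0 0 0; 2.1 17.8 0 0 0 0; 2.1 17.8 0 0 0 0; 2.1 17.8 -3.5 0 0 0; 2.1 17.8 -6.5 0 0 0; 2.1 17.8 -8.3 0 0 0; 2.1 17.8 -8.3 0 0 0"
}}

```text
time: 9.0
tool_pos: [494.0, 145.8, 226.7]
tcp_rot: [-90.0, -0.6, -167.7]
ft_force: [-0.5, 0.4, -0.8]
finger_gap: -0.1
```

```bash
python3 st.py pics/c6.png
```

```text
t 9.0 tcp world [494.  145.8 226.7] stand [ 39.1 173.2 226.7] F [-0.5  0.4 -0.8]
ball [(array([232.2, 204.5]), np.int32(58))] [(array([206.5, 216.6]), np.int32(21))]
  stand [ 40.7 128.5 245.5] gap 2.702583555565493
  angle 0.8714760758951592
peg [(array([291.5, 192.1]), np.int32(58))] [(array([279. , 240.6]), np.int32(47))]
  stand [-15.4  32.1 224.3] gap 0.19161682071820468
  angle 0.7567180900073192
ball side-only [ 45.  123.5 241.4] pawl 0.8436158661684052
peg side-only [-15.   31.2 223.6] wheel 0.7495069830120631
```

View pics/c6.png

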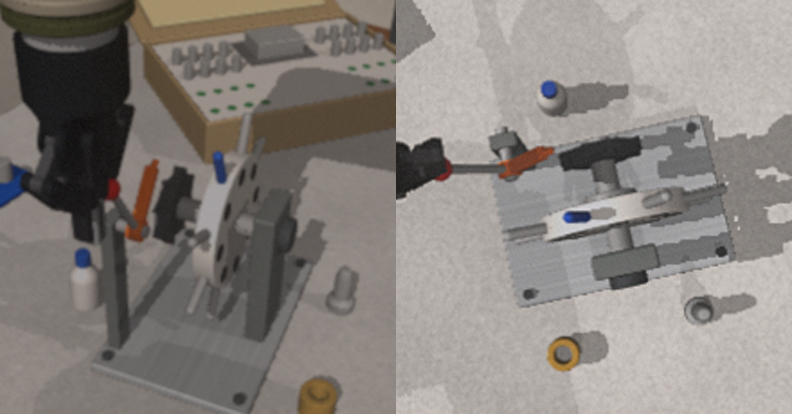

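The finger is at the ball's outer side but 13 mm low and 6 mm off in x; correct that. The top view shows the wheel's two upper pegs symmetric, wheel ≈ 0.757. Then push back towards the wheel.

>>> {"name": "move_arm", "arguments": {
  "motion": "0.3 0.05 0.7 0 0 0; 0.6 0.1 1.4 0 0 0; 0.6 0.1 1.4 0 0 0; 0.75 -0.6 1.4 0 0 0; 0.9 -1.3 1.4 0 0 0; 1.05 -2 1.4 0 0 0; 1.2 -2.7 1.4 0 0 0; 1.35 -3.4 1.4 0 0 0; 1.5 -4.1 1.4 0 0 0"
}}

```text
time: 9.85
tool_pos: [513.8, 108.0, 253.2]
tcp_rot: [-90.3, 0.4, -167.7]
ft_force: [-13.3, 15.4, 41.1]
finger_gap: 0.0
```

>>> {"name": "move_arm", "arguments": {
  "motion": "0.15 -0.7 0 0 0 0; 0.3 -1.4 0 0 0 0; 0.45 -2.1 0 0 0 0; 0.55 -2.5 0 0 0 0; 0.55 -2.5 0 0 0 0; 0.55 -2.5 0 0 0 0; 0.55 -2.5 0 0 0 0"
}}

```text
time: 10.43
tool_pos: [517.4, 80.3, 247.0]
tcp_rot: [-90.0, -0.1, -167.8]
ft_force: [0.3, -0.2, -0.7]
finger_gap: 0.2
```

```bash
python3 st.py
```

```text
t 10.4333 tcp world [517.4  80.3 247. ] stand [ 48.  104.3 247. ] F [ 0.3 -0.2 -0.7]
ball [(array([252.6, 174.6]), np.int32(83))] [(array([255.6, 202.2]), np.int32(101))]
  stand [ 43.9  52.8 254.3] gap 1.493909834227191
  angle -0.015653892660628
peg [(array([291.5, 192.1]), np.int32(58))] [(array([279.2, 240.5]), np.int32(53))]
  stand [-15.3  31.7 224. ] gap 0.22401462660646237
  angle 0.7538364662195798
ball side-only [ 45.   52.2 253.9] pawl -0.02318339528016994
peg side-only [-15.   31.2 223.6] wheel 0.7495069830120631
```

The pawl has dropped (≈ -0.02, same reading as engaged at the start) and the wheel is at ≈0.75. One reading while pushing showed 41 N upward at the fingertip. Withdraw upward, away from the scene, and check everything.

>>> {"name": "move_arm", "arguments": {
  "motion": "-0.2 1 1.5 0 0 0; -0.2 1 5 0 0 0; -0.2 1 9 0 0 0; -2 4 11 0 0 0; -4.5 7 11 0 0 0; -7 10 11 0 0 0; -9 13 11 0 0 0; -11 16 11 0 0 0; -11 16 11 0 0 0; -11 16 11 0 0 0"
}}

```text
time: 11.37
tool_pos: [406.8, 242.1, 357.4]
tcp_rot: [-90.0, -0.0, -167.5]
ft_force: [-0.2, -0.7, -0.1]
finger_gap: -0.0
```

```bash
python3 st.py pics/c7.png && python3 - <<'E'
from h import *
b0=np.load("pics/top0.npy",allow_pickle=True).item()["image"];a0=np.load("pics/side0.npy",allow_pickle=True).item()["image"]
b=eyes.snapshot("top")["image"];a=eyes.snapshot("side")["image"]
def sh(p,q,box):
    x0,y0,x1,y1=box;t=cv2.cvtColor(p,6)[y0:y1,x0:x1];s=cv2.cvtColor(q,6)[y0-8:y1+8,x0-8:x1+8]
    m=cv2.matchTemplate(s,t,cv2.TM_CCOEFF_NORMED);_,v,_,l=cv2.minMaxLoc(m);return (l[0]-8,l[1]-8),round(v,3)
for n,bt,bs in(("oil",(255,160,280,186),(206,234,228,274)),("bush",(262,306,284,328),(334,308,360,338)),("nozzle",(339,283,359,302),(350,244,372,277))):
    print(n,sh(b0,b,bt),sh(a0,a,bs))
print(readout.sense()['qd'])
E
```

```text
t 11.3667 tcp world [406.8 242.1 357.4] stand [-25.6 286.  357.4] F [-0.2 -0.7 -0.1]
ball [(array([252.4, 174.6]), np.int32(91))] [(array([255. , 201.4]), np.int32(124))]
  stand [ 44.6  53.3 254.7] gap 0.27110388329762436
  angle -0.009264520847281077
peg [(array([291.1, 187. ]), np.int32(11))] [(array([279.7, 240.5]), np.int32(47))]
  stand [-15.1  31.1 233.3] gap 2.32264840244624
  angle 0.7139143800017518
ball side-only [ 45.   52.8 254.4] pawl -0.01497095413245475
peg side-only [-15.   34.1 235.3] wheel 0.736156727449891
oil ((0, 0), 0.995) ((0, 0), 0.999)
bush ((0, 0), 0.983) ((0, 0), 0.98)
nozzle ((0, 0), 0.995) ((0, 0), 0.997)
[-0.42630658  0.07691678 -0.05878977  0.12833758 -0.05502788  0.17076968]
```

View pics/c7.png

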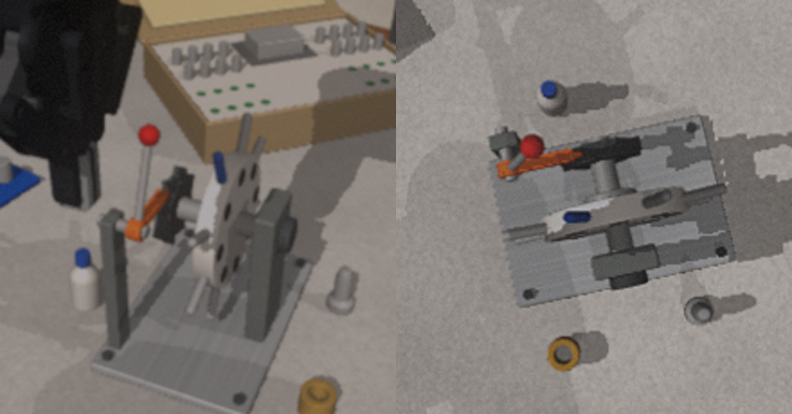

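The picture shows the ball back at its starting place, the pawl arm level with its nose in the ratchet, the blue peg on the pawl's side and the three loose parts unmoved. The gripper is well clear, so I hand in.

```bash
python3 -c "
from bench import r
print(r.hand_in())"
```

```text
the job is handed in; nothing more can be done
None
```

I tipped the pawl up with a closed fingertip and it stayed up by itself at about 0.89 rad. I then pushed the blue peg back by one notch, tipped the ball back, and handed the job in at about 11.5 s.

- **Wheel and pawl:** The two-view reading, taken before the arm withdrew, put the wheel at about 0.75 rad (allowed 0.615 to 0.915). The pawl reads about -0.01, the same as when engaged at the start.
- **Loose parts:** The oil bottle, bushing and nozzle show no shift in either camera, and the gripper is clear of everything.
- **Readings that disagreed:**
  - The last wheel readings, 0.71 to 0.74, were less certain because the gripper's shadow covered most of the blue peg.
  - While I tipped the ball back, the wrist showed a brief 41 N upward as the fingertip pressed on the ball or lever. The wrist limit is 120 N. The 40 N limit covers only the arm and gripper body, and I took this contact to be the fingertip's. My placement there was 13 mm too low at first.

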